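# Third hand at the mounting jig

### The job

I am fixing a hanger to the tile block; its sticky pads need a timed press. First wind the kitchen timer fully, turning its winged key clockwise in repeated partial turns up to its end stop; then stand the tile block from the worktop upright on the wooden jig's base, centred, with its plain wooden back flat and square against the sprung metal plate, and press it steadily so that the gap behind the plate is about half closed (about 7 of its 14 mm), never bottoming the plate, and while pressing keep the arm and gripper off the jig. Finish while still holding the block pressed like this, as I put the screws in; do not let go, and leave everything else on the worktop where it stands.

Things in the scene. Friction and masses are not known exactly. Their poses are not given: they have to be found in the camera images.
- tile: The loose tile block: a patterned ceramic tile (its -x face) on a plain wooden block (its +x face), 42 mm thick along its x, 104 mm wide along y, 104 mm high, about 0.34 kg. Origin: centre of the underside; z up. Starts upright on the worktop, its wooden back roughly away from the robot. Can be pinched from above across its 42 mm thickness.
- tile_back (a point): Lower edge of the tile block's wooden back face, mid width: 21 mm along +x from the tile block's origin. Its axes are the tile block's.
- jig: Wooden jig fixed to the worktop: base board 170 (x) by 130 (y) by 8 mm thick; wooden upright near its far end, top 51 mm above the worktop (nothing of the jig over 53 mm); in front of it an upright sprung aluminium plate, 8 mm thick, 100 wide, 10 to 50 mm above the worktop. Origin: centre of the base's underside; +x is the direction to press, into the plate.
- plate_rest (a point): Fixed point on the top of the jig's base board (8 mm above the worktop), mid width, below the front face of the plate as it stands unpressed; 20 mm along +x from the jig's origin, 105 mm behind the front edge of the base. Axes as the jig's. A tile block just touching the plate has its tile_back here and its origin 21 mm in front.
- backing_plate (a joint): How far the sprung plate is pushed in, m: 0 at rest, 0.014 bottomed (plate against the upright). It slides along the jig's +x on guide rods that come out behind the upright; spring 1200 N/m, so 0.007 is about 8.4 N.
- timer: The wind-up kitchen timer, stuck to the worktop: round white body 76 mm in diameter and 45 mm high, with the metal key on top. Origin: centre of its underside.
- key_grip (a point): Point on the key's vertical axis, 70 mm above the worktop, at the height to grip. The key's wing is 46 mm long along this point's x, 8 mm thick along its y, from 55 to 81 mm above the worktop; it turns with the key.
- timer_key (a joint): How far the key is wound, rad: grows clockwise seen from above, end stop (fully wound) at 2.4; starts between 0.1 and 0.6 and stays where it is left. Turning it takes under 0.1 N m.
- mug: Bystander, to be left alone: white spotted mug, 92x127x93 mm.
- pepper_mill: Bystander, to be left alone: turned wooden pepper mill, 58x58x170 mm.
- salt_shaker: Bystander, to be left alone: glass salt shaker, 44x44x90 mm.
- cup: Bystander, to be left alone: two-tone cup without handle, 69x70x78 mm.
- garlic: Bystander, to be left alone: garlic bulb, 53x54x53 mm.
- tape: Bystander, to be left alone: roll of tape lying flat, 104x102x25 mm.
- screwdriver: Bystander, to be left alone: black-handled screwdriver lying flat, 190x25x26 mm.
Not all that is in view belongs to the job. What is shaped like the timer but blue or yellow is not meant.

How it is judged:
By the outcome, as a careful person would: the job done as asked, in the order asked, and still so for the second after the job is handed in, while the arm keeps its last pose, push and grip.
It also fails if it takes over 72 s, if anything falls off the work surface, if the arm or the gripper's body presses on something with over 40 N, if the wrist force passes 120 N, or if a joint passes its speed limit or range.

### The arm

A 6-joint arm with a two-finger parallel gripper is mounted at the origin on a cart in front of the work surface, level with it; the furniture and walls round the work are solid. World frame = base frame: x ahead of the robot, y to its left, z up, the work surface at z = 0. Lengths are in mm, angles in rad, forces in N, time in s.
With the tool pointing down it reaches from about 325 to 775 mm from the base axis. Payload 5.5 kg.
Tool frame: the origin (TCP) lies midway between the tips of the shut fingers; the grasp point (between the pads) lies 19 mm behind it; z points along the fingers, y is the line along which they close (so a half turn about z gives the same grasp; the last joint's range is limited). The gripper opens to 85 mm and grips with 20 to 120 N. Pads are 22 mm wide; open, the fingers measure 114 mm over their backs; the gripper's body (76 mm by 85 mm) begins 54 mm behind the grasp point. The pads swing forward as they close: fully open they stand 13 mm farther back than shut.
Start: joints at [1.175, 0.091, 1.231, -0, 1.82, -0.057], TCP at [199.418, 565.905, 231.275] pointing down, gripper open.
Joint ranges: [-2.87, 2.87], [-0.86, 2.18], [0.17, 2.46], [-1.51, 4.65], [0.06, 2.69], [-2.65, 2.65]. Speed limits (rad/s): [2.57, 2.57, 3.01, 3.14, 3.14, 3.14].

### API

Orientations are given as a unit quaternion [x, y, z, w].
In Python, from cell import manip gives the robot as it stands. The module is installed in compiled form; this text tells all that it offers.
- The arm moves only by the tool drive_tool, never from a script. Its argument "targets" is a list of rows, each a list of 7 numbers: the shift along the tool's x, y, z in units of 0.4 m (1.0 is 0.4 m), then the turn, a rotation vector about the tool's x, y, z in units of 60 degrees (1.0 is 60 degrees), then the closure, from 0 (fully open) to 1 (shut). A call has 1 to 10 rows; each row shifts and turns the commanded pose from where the row before left it, along the tool's axes as they then stand; what a row does not reach is not made up. A row lasts 1/12 s, in which the tool goes at most 41.7 mm and 7.16 degrees, less where a joint would pass 70% of its speed; a pose out of reach is approached as far as the arm can. A call with a number of a shift or a turn outside -1 to 1 is refused whole. A call with a gripper value outside its range is refused whole. The fingers move at their own pace and stop on an object; "squeeze" is the grip in N (left out, the last holds). Time passes only in rows, so rows that do not move let the fingers close. It gives the time, the measured TCP pose, the force, the opening and the grip force at its end, in the units of the state.
- manip.state(): the state, without advancing time (a new reading comes with each control period).
- manip.get_image(name): name is "side" or "top" or "wrist"; returns (picture, depth): 384x512x3 uint8, blue, green, red; 384x512 float32, mm along the optical axis (not along the pixel's ray), 0 where there is no reading.
- manip.camera_model(name): a dict with "camera_matrix" (3x3 intrinsics, pixels), "distortion" ([k1, k2, p1, p2, k3] as OpenCV has them; the pictures are not rectified), "extrinsics" (4x4, takes a point from world to camera coordinates); the wrist camera has in their place "mount" (4x4, takes a point from camera to tool coordinates, whose origin is the TCP and whose axes are the flange's). Camera axes: x right, y down, z forward; pixel columns grow to the right and rows downward; lengths in mm; the calibration is good to about 2 mm. A picture is of the moment at which its call begins: read the wrist's pose just before it. camera_model takes no time and is no camera call.
- manip.job_done(): hands the job in; it is judged then, once.
Trained networks look in the newest picture that a camera, given by its name, has taken for a name from the list of things; names that differ only in an ending like _2 or _b are one class to them, and where a whole thing is asked for, a point or a joint stands for the part that bears it (a point fixed in the world has none). Each returns a list of dicts, best first, with "score" (0 to 1); they miss things now and then, are a little off and sometimes report something else, mostly with a low value. They report only what shows in the picture. A call takes as long as a camera call. They do not tell look-alikes from the thing itself.
- manip.look_for(query, camera): "point" ([x, y, z] in mm, in world coordinates, good to about 4 mm: the middle of the surface that is visible of it).
The state is a dict: "time_s": time; "qpos": joint angles; "dq": joint speeds; "effort": joint torques, N m; "tool_pos": TCP position; "ee_rot": TCP orientation; "ft_force": force on the tool from outside, world axes, zero at the start; "ft_torque": the same for the moment, N m; "opening": finger opening in mm; "grip_force": force on a finger pad.
Only numpy, scipy, OpenCV 4.12 (cv2) and the standard library are available. Lean on these libraries where they do the work, as an engineer would, in place of code of your own. Each camera call takes 0.05 s, during which the arm holds its last target. There are 200 camera calls.

## Working session

There is one attempt and no reset: what is moved stays moved. The work goes in short steps, Python scripts to look and compute and a tool call to move; the robot and the scene stay as the last step left them, time stands still between calls to the robot, and variables do not carry over. Pictures are saved under pics/ and viewed, at most 10 in all, crops included, and the job is handed in when it is done.

Besides the shell and the picture viewer there is one more tool, called after ">>>" by a JSON object that holds its "name" and its "arguments", one argument or row to a line. drive_tool: Moves the arm, as the interface text tells. Its arguments: {"type":"object","properties":{"targets":{"type":"array"},"squeeze":{"type":"number"}},"required":["targets"]}

```bash
mkdir -p pics; cat > h.py <<'E'
import numpy as np, cv2
from cell import manip
from scipy.spatial.transform import Rotation as R
def cam2world(name):
    m=manip.camera_model(name)
    if name=="wrist":
        s=manip.state();T=np.eye(4);T[:3,:3]=R.from_quat(s["ee_rot"]).as_matrix();T[:3,3]=s["tool_pos"]
        return m,T@np.array(m["mount"])
    return m,np.linalg.inv(np.array(m["extrinsics"]))
def cloud(name):
    m,T=cam2world(name); img,d=manip.get_image(name)
    v,u=np.mgrid[:384,:512]
    p=cv2.undistortPoints(np.stack([u,v],-1).reshape(-1,1,2).astype(np.float32),np.array(m["camera_matrix"]),np.array(m["distortion"])).reshape(384,512,2)
    P=np.dstack([p[...,0]*d,p[...,1]*d,d])@T[:3,:3].T+T[:3,3]
    P[d==0]=np.nan
    return img,P
def proj(name,pts):
    m,T=cam2world(name);E=np.linalg.inv(T)
    return cv2.projectPoints(np.array(pts,float).reshape(-1,1,3),cv2.Rodrigues(E[:3,:3])[0],E[:3,3],np.array(m["camera_matrix"]),np.array(m["distortion"]))[0].reshape(-1,2)
E
python3 - <<'E'
from h import *
a,P=cloud("top");b,Q=cloud("side")
cv2.imwrite("pics/top.png",cv2.resize(a,(800,600)));cv2.imwrite("pics/side.png",cv2.resize(b,(800,600)))
np.savez("c0.npz",a=a,P=P,b=b,Q=Q)
for c in("top","side"):
  for q in("tile","jig","timer","timer_key","backing_plate","mug","pepper_mill","salt_shaker","cup","garlic","tape","screwdriver"):
    r=manip.look_for(q,c)
    print(c,q,[(np.round(x["point"]).tolist(),round(x["score"],2),proj(c,x["point"]).round()[0].tolist()) for x in r[:4]])
s=manip.state();print(s)
print(manip.camera_model("wrist"))
E
```

```text
top tile [([475.0, -99.0, 98.0], 0.66, [370.0, 215.0])]
top jig [([560.0, 136.0, 11.0], 0.84, [285.0, 192.0])]
top timer [([371.0, 336.0, 48.0], 0.89, [220.0, 256.0]), ([387.0, 205.0, 42.0], 0.8, [264.0, 250.0]), ([485.0, 330.0, 42.0], 0.61, [221.0, 218.0]), ([491.0, 337.0, 82.0], 0.24, [218.0, 214.0])]
top timer_key [([388.0, 207.0, 75.0], 0.57, [263.0, 249.0]), ([495.0, 337.0, 80.0], 0.47, [217.0, 213.0]), ([727.0, -81.0, 58.0], 0.19, [355.0, 133.0])]
top backing_plate [([588.0, 144.0, 40.0], 0.53, [283.0, 182.0])]
top mug [([724.0, -82.0, 57.0], 0.59, [356.0, 134.0]), ([486.0, 327.0, 46.0], 0.17, [222.0, 217.0])]
top pepper_mill [([754.0, 31.0, 127.0], 0.75, [320.0, 119.0])]
top salt_shaker [([666.0, -21.0, 74.0], 0.68, [338.0, 152.0]), ([559.0, 141.0, 5.0], 0.56, [284.0, 193.0])]
top cup [([495.0, 557.0, 36.0], 0.96, [147.0, 217.0]), ([560.0, 141.0, 6.0], 0.46, [284.0, 193.0])]
top garlic [([613.0, 359.0, 32.0], 0.64, [212.0, 176.0])]
top tape [([630.0, 473.0, 24.0], 0.71, [175.0, 173.0])]
top screwdriver [([570.0, -179.0, 22.0], 0.75, [389.0, 185.0])]
side tile [([465.0, -71.0, 
[... 1432 characters left out ...]
0.00387071,  0.02256719, -0.03201378]), 'grip_force': 0.0, 'opening': 85.38998701827803}
{'camera_matrix': array([[345.18742935,   0.        , 259.72092495],
       [  0.        , 345.18742935, 190.50717099],
       [  0.        ,   0.        ,   1.        ]]), 'distortion': array([-0.03887172,  0.        ,  0.        ,  0.        ,  0.        ]), 'mount': array([[-3.32694002e-04, -9.64637164e-01, -2.63581167e-01,
         6.74436469e+01],
       [ 9.99999732e-01, -4.93016538e-04,  5.42103081e-04,
         2.33667969e-01],
       [-6.52882653e-04, -2.63580916e-01,  9.64637069e-01,
        -1.44977186e+02],
       [ 0.00000000e+00,  0.00000000e+00,  0.00000000e+00,
         1.00000000e+00]])}
```

View pics/top.png

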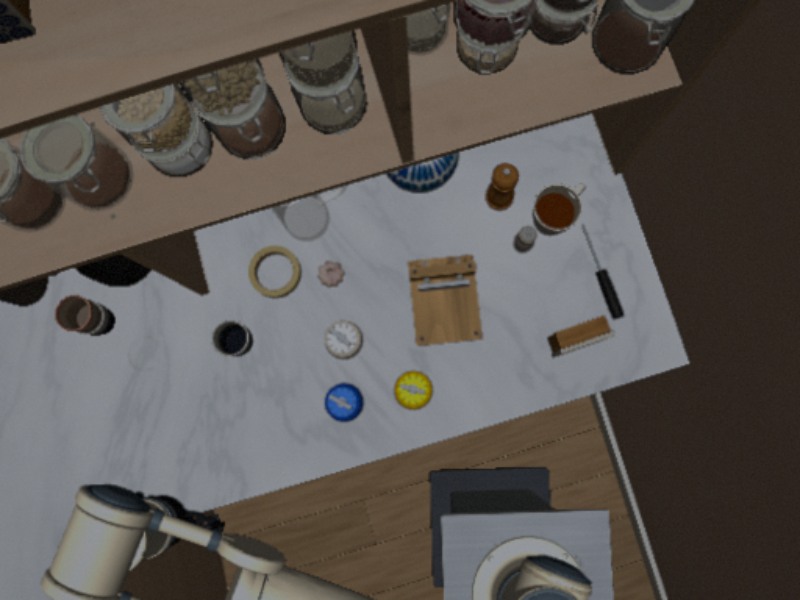

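View pics/side.png

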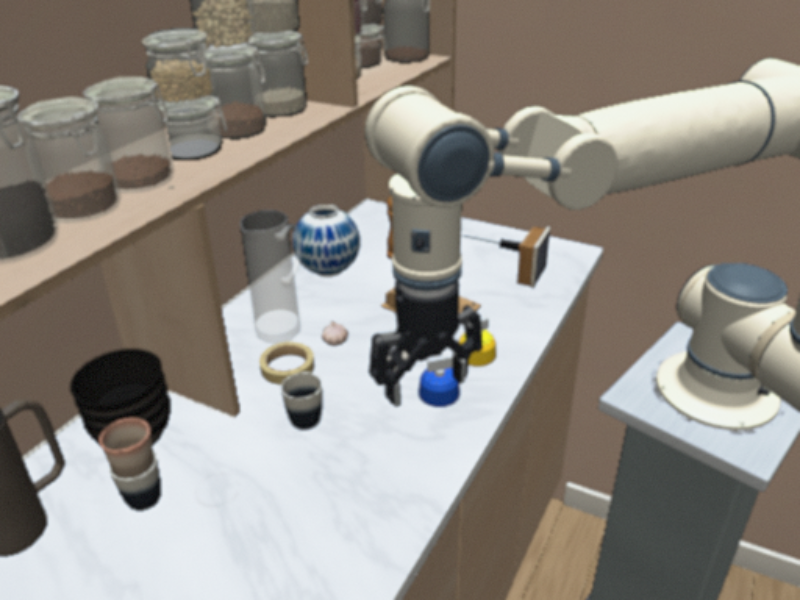

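The things that could be taken for the timer, in the 800x600 top view:
- Blue at (344,402), not meant.
- Yellow at (413,390), not meant.
- White at (343,340), which is the one I choose.

There is only one tile block, at (582,336), and the jig is at (445,300).

```bash
python3 - <<'E'
from h import *
z=np.load("c0.npz");a,P=z["a"],z["P"]
hsv=cv2.cvtColor(a,cv2.COLOR_BGR2HSV)
def box(c,w,zlo,zhi):
    m=(abs(P[...,0]-c[0])<w)&(abs(P[...,1]-c[1])<w)&(P[...,2]>zlo)&(P[...,2]<zhi);return m
for n,c,w,lo,hi in(("tiletop",(475,-99),80,85,125),("timertop",(487,332),60,30,60),("key",(487,332),60,60,95),("base",(555,140),120,4,13),("upr",(600,144),90,42,60)):
    m=box(c,w,lo,hi);p=P[m][:,:2].astype(np.float32);r=cv2.minAreaRect(p)
    print(n,m.sum(),"z",np.median(P[m][:,2]).round(1),"c",np.round(r[0],1),np.round(r[1],1),round(r[2],1),"mean",p.mean(0).round(1),"box",cv2.boxPoints(r).round().tolist())
q=P.reshape(-1,3);s=q[(q[:,2]>150)&(q[:,0]>450)&(q[:,1]<500)]
for y in range(-100,400,50):
    t=s[abs(s[:,1]-y)<10];t=t[t[:,0]>500]
    if len(t): i=t[:,0].argmin();print(y,t[i].round())
c=a[190:300,180:300];cv2.imwrite("pics/crop1.png",cv2.resize(c,None,fx=5,fy=5,interpolation=cv2.INTER_CUBIC))
E
```

```text
tiletop 493 z 101.0 c [ 478.  -110.6] [ 38.9 105.4] 16.8 mean [ 477.1 -109. ] box [[444.0, -66.0], [475.0, -167.0], [512.0, -155.0], [481.0, -55.0]]
timertop 381 z 43.8 c [488.  336.6] [66.6 68.8] 0.2 mean [486.7 335.3] box [[455.0, 371.0], [455.0, 302.0], [521.0, 302.0], [521.0, 371.0]]
key 48 z 80.4 c [488.3 337.5] [45.5  8.5] 50.0 mean [487.9 336.4] box [[470.0, 323.0], [477.0, 317.0], [506.0, 352.0], [500.0, 358.0]]
base 1954 z 7.6 c [554.6 139.8] [238.2 238.9] 89.6 mean [543. 143.] box [[434.0, 22.0], [673.0, 20.0], [675.0, 258.0], [436.0, 260.0]]
upr 429 z 50.7 c [604.1 143.3] [ 48.4 129.9] 2.8 mean [607.7 144.7] box [[577.0, 207.0], [583.0, 77.0], [632.0, 80.0], [625.0, 209.0]]
-100 [778. -92. 419.]
-50 [763. -41. 407.]
0 [751.   8. 420.]
50 [739.  58. 413.]
100 [725. 109. 410.]
150 [711. 159. 416.]
200 [696. 210. 819.]
250 [683. 260. 417.]
300 [669. 309. 821.]
350 [656. 358. 823.]
```

View pics/crop1.png

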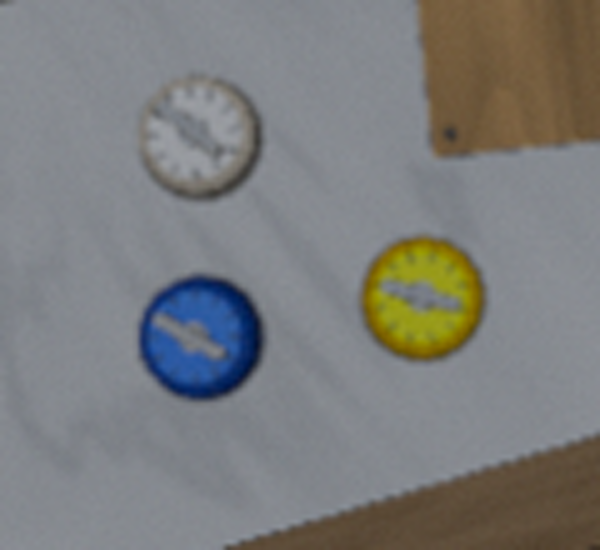

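The crop confirms the white timer at (200,135). Its key points along about 50° in the world frame, at (488,337).

>>> {"name": "drive_tool", "arguments": {
  "targets": [
    [-0.087,-0.03,0.018,0,0,0,0],
    [-0.087,-0.03,0.018,0,0,0,0],
    [-0.087,-0.03,0.018,0,0,0,0],
    [-0.087,-0.03,0.018,0,0,0,0],
    [-0.087,-0.03,0.018,0,0,0,0],
    [-0.087,-0.03,0.018,0,0,0,0],
    [-0.087,-0.03,0.018,0,0,0,0],
    [-0.087,-0.03,0.018,0,0,0,0],
    [-0.087,-0.03,0.018,0,0,0,0],
    [-0.087,-0.03,0.018,0,0,0,0]
  ]
}}

```text
time_s: 2.13
tool_pos: [489.0, 335.7, 159.1]
ee_rot: [0.169, 0.986, 0.0, 0.0]
ft_force: [0.8, 0.5, 0.0]
opening: 85.3
grip_force: 0.0
```

>>> {"name": "drive_tool", "arguments": {
  "targets": [
    [0,0,0,0,0,-0.116,0],
    [0,0,0,0,0,-0.116,0],
    [0,0,0,0,0,-0.116,0],
    [0,0,0,0,0,-0.116,0],
    [0,0,0,0,0,-0.116,0],
    [0,0,0,0,0,-0.116,0],
    [0,0,0,0,0,-0.116,0],
    [0,0,0,0,0,-0.116,0],
    [0,0,0,0,0,-0.116,0],
    [0,0,0,0,0,-0.116,0]
  ]
}}

```text
time_s: 2.97
tool_pos: [487.8, 337.0, 159.3]
ee_rot: [-0.427, 0.904, 0.0, 0.0]
ft_force: [0.1, -0.5, 0.9]
opening: 85.4
grip_force: 0.0
```

```bash
cat >> h.py <<'E'
def pose():
    s=manip.state();M=R.from_quat(s["ee_rot"]).as_matrix()
    return s,M,np.array(s["tool_pos"])
def need(target,ang=None):
    """shift (tool axes, units of 0.4 m) and z turn (units 60deg) to reach TCP target with tool y at world angle ang deg"""
    s,M,p=pose();d=M.T@(np.array(target)-p)
    th=np.degrees(np.arctan2(M[1,1],M[0,1]))
    print("t",s["time_s"],"pos",p.round(1),"yang",round(th,2),"tilt",np.degrees(np.arccos(-M[2,2])).round(2),"shift",(d/400).round(4),"turn",None if ang is None else round(((th-ang+180)%360-180)/60,3),"j",np.round(s["qpos"],2),"F",np.round(s["ft_force"],1),"T",np.round(s["ft_torque"],2),"op",round(s["opening"],1),"g",round(s["grip_force"],1))
def rect(P,c,w,lo,hi):
    m=(abs(P[...,0]-c[0])<w)&(abs(P[...,1]-c[1])<w)&(P[...,2]>lo)&(P[...,2]<hi);p=P[m]
    r=cv2.minAreaRect(p[:,:2].astype(np.float32));return m.sum(),np.median(p[:,2]).round(1),np.round(r[0],1),np.round(r[1],1),round(r[2],1),p.mean(0).round(1)
E
python3 - <<'E'
from h import *
need((488,337,55),140)
a,P=cloud("wrist");cv2.imwrite("pics/w1.png",a)
print(rect(P,(488,337),50,74,90));print(rect(P,(488,337),60,38,50))
E
```

```text
t 2.9667 pos [487.8 337.  159.3] yang 140.53 tilt 0.0 shift [-0.0003 -0.0005  0.2607] turn 0.009 j [ 0.55  0.07  1.38 -0.    1.69 -1.91] F [ 0.1 -0.5  0.9] T [ 0.02 -0.02 -0.  ] op 85.4 g 0.0
(np.int64(738), np.float64(82.8), array([489. , 338.5]), array([45.6,  7.5]), 50.4, array([488. , 337.1,  82.6]))
(np.int64(4556), np.float64(47.0), array([489.3, 338. ]), array([67.2, 67. ]), 52.4, array([486.7, 335.4,  45.9]))
```

View pics/w1.png

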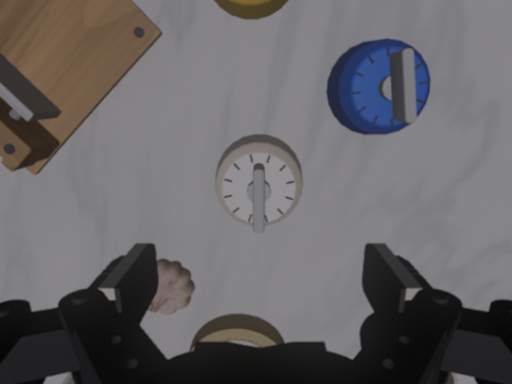

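The wrist picture shows the white timer at (258,190), with its key lying lengthwise between the open fingers. The garlic is at (170,288) and the blue timer at (385,88); both are clear.

>>> {"name": "drive_tool", "arguments": {
  "targets": [
    [0,0,0.052,0,0,0.01,0],
    [0,0,0.052,0,0,0,0],
    [0,0,0.052,0,0,0,0],
    [0,0,0.052,0,0,0,0],
    [0,0,0.052,0,0,0,0],
    [0,0,0,0,0,0,1],
    [0,0,0,0,0,0,1],
    [0,0,0,0,0,0,1],
    [0,0,0,0,0,0,1],
    [0,0,0,0,0,0,1]
  ],
  "squeeze": 40
}}

```text
time_s: 3.85
tool_pos: [488.6, 337.6, 57.4]
ee_rot: [-0.419, 0.908, 0.0, 0.002]
ft_force: [0.3, 0.6, 0.4]
opening: 25.8
grip_force: 0.0
```

```bash
python3 -c "
from h import *
need((488.5,338,55),140)"
```

```text
t 3.85 pos [488.6 337.6  57.4] yang 139.56 tilt 0.18 shift [-0.0005  0.0009  0.0059] turn -0.007 j [ 0.55  0.11  1.52 -0.    1.51 -1.89] F [0.3 0.6 0.4] T [-0.02  0.01  0.01] op 25.8 g 0.0
```

Let the fingers close, then turn.

>>> {"name": "drive_tool", "arguments": {
  "targets": [
    [0,0,0,0,0,0,1],
    [0,0,0,0,0,0,1],
    [0,0,0,0,0,0,1],
    [0,0,0,0,0,0,1],
    [0,0,0,0,0,0,1],
    [0,0,0,0,0,0,1]
  ]
}}

```text
time_s: 4.35
tool_pos: [488.8, 337.1, 56.8]
ee_rot: [-0.419, 0.908, -0.0, 0.001]
ft_force: [1.6, -3.0, 5.8]
opening: 7.2
grip_force: 41.3
```

>>> {"name": "drive_tool", "arguments": {
  "targets": [
    [0,0,0,0,0,0.1,1],
    [0,0,0,0,0,0.1,1],
    [0,0,0,0,0,0.1,1],
    [0,0,0,0,0,0.1,1],
    [0,0,0,0,0,0.1,1],
    [0,0,0,0,0,0.1,1],
    [0,0,0,0,0,0.1,1],
    [0,0,0,0,0,0.1,1],
    [0,0,0,0,0,0.1,1],
    [0,0,0,0,0,0.1,1]
  ]
}}

```text
time_s: 5.18
tool_pos: [488.3, 338.4, 56.8]
ee_rot: [0.093, 0.996, 0.002, 0.001]
ft_force: [0.8, 2.3, 5.1]
opening: 7.3
grip_force: 41.2
```

```bash
python3 -c "
from h import *
need((488.5,338,55),140)"
```

```text
t 5.1833 pos [488.3 338.4  56.8] yang 79.32 tilt 0.21 shift [-0.0007 -0.0009  0.0044] turn -1.011 j [ 0.55  0.11  1.52  0.    1.51 -0.84] F [0.8 2.3 5.1] T [ 0.29 -0.15  0.08] op 7.3 g 41.2
```

>>> {"name": "drive_tool", "arguments": {
  "targets": [
    [0,0,0,0,0,0,0.7],
    [0,0,0,0,0,0,0.7],
    [0,0,0,0,0,0,0.7],
    [0,0,0,0,0,0,1],
    [0,0,0,0,0,0,1],
    [0,0,0,0,0,0,1],
    [0,0,0,0,0,0,1],
    [0,0,0,0,0,0,1],
    [0,0,0,0,0,0.1,1],
    [0,0,0,0,0,0.1,1]
  ]
}}

```text
time_s: 6.02
tool_pos: [487.9, 338.7, 55.6]
ee_rot: [0.196, 0.981, 0.002, 0.0]
ft_force: [2.1, 7.6, -0.5]
opening: 7.4
grip_force: 44.4
```

>>> {"name": "drive_tool", "arguments": {
  "targets": [
    [0,0,0,0,0,0.1,1],
    [0,0,0,0,0,0.1,1],
    [0,0,0,0,0,0.1,1],
    [0,0,0,0,0,0.1,1],
    [0,0,0,0,0,0.1,1],
    [0,0,0,0,0,0,1]
  ]
}}

```text
time_s: 6.52
tool_pos: [488.5, 339.4, 55.6]
ee_rot: [0.443, 0.896, 0.003, 0.0]
ft_force: [4.6, 9.5, -2.9]
opening: 7.0
grip_force: 44.2
```

```bash
python3 -c "
from h import *
need((488.5,338,55),140)"
```

```text
t 6.5167 pos [488.5 339.4  55.6] yang 37.39 tilt 0.31 shift [-0.0029 -0.0021  0.0015] turn -1.71 j [ 0.55  0.11  1.52  0.    1.5  -0.1 ] F [ 4.6  9.5 -2.9] T [ 1.34 -0.52 -0.  ] op 7.0 g 44.2
```

>>> {"name": "drive_tool", "arguments": {
  "targets": [
    [0,0,0,0,0,0.05,1],
    [0,0,0,0,0,0.05,1],
    [0,0,0,0,0,0,1]
  ]
}}

```text
time_s: 6.77
tool_pos: [488.6, 339.6, 55.6]
ee_rot: [0.488, 0.873, 0.003, 0.0]
ft_force: [5.5, 10.7, -2.1]
opening: 7.2
grip_force: 44.1
```

```bash
python3 -c "
from h import *
need((488.5,338,55),140)"
```

```text
t 6.7667 pos [488.6 339.6  55.6] yang 31.55 tilt 0.34 shift [-0.0032 -0.0023  0.0015] turn -1.807 j [ 0.55  0.11  1.52  0.    1.5  -0.  ] F [ 5.5 10.7 -2.1] T [ 1.51 -0.67 -0.03] op 7.2 g 44.1
```

>>> {"name": "drive_tool", "arguments": {
  "targets": [
    [0,0,0,0,0,0.05,1],
    [0,0,0,0,0,0.05,1],
    [0,0,0,0,0,0,1]
  ]
}}

```text
time_s: 7.02
tool_pos: [488.8, 339.7, 55.6]
ee_rot: [0.533, 0.846, 0.003, -0.0]
ft_force: [5.4, 10.9, -2.1]
opening: 7.3
grip_force: 44.0
```

```bash
python3 -c "
from h import *
need((488.5,338,55),140)"
```

```text
t 7.0167 pos [488.8 339.7  55.6] yang 25.55 tilt 0.36 shift [-0.0035 -0.0025  0.0015] turn -1.907 j [0.55 0.11 1.52 0.   1.5  0.1 ] F [ 5.4 10.9 -2.1] T [ 1.51 -0.7   0.01] op 7.3 g 44.0
```

>>> {"name": "drive_tool", "arguments": {
  "targets": [
    [0,0,0,0,0,0.05,1],
    [0,0,0,0,0,0.05,1],
    [0,0,0,0,0,0,1]
  ]
}}

```text
time_s: 7.27
tool_pos: [489.0, 339.7, 55.6]
ee_rot: [0.577, 0.817, 0.003, -0.0]
ft_force: [6.3, 10.9, -2.7]
opening: 7.1
grip_force: 44.0
```

```bash
python3 -c "
from h import *
need((488.5,338,55),140);print(manip.state()['effort'][5])"
```

```text
t 7.2667 pos [489.  339.7  55.6] yang 19.55 tilt 0.38 shift [-0.0037 -0.0025  0.0015] turn -2.007 j [0.55 0.11 1.52 0.   1.5  0.21] F [ 6.3 10.9 -2.7] T [ 1.63 -0.89  0.05] op 7.1 g 44.0
0.642591118812561
```

>>> {"name": "drive_tool", "arguments": {
  "targets": [
    [0,0,0,0,0,0.05,1],
    [0,0,0,0,0,0.05,1],
    [0,0,0,0,0,0,1]
  ]
}}

```text
time_s: 7.52
tool_pos: [489.1, 339.8, 55.7]
ee_rot: [0.618, 0.786, 0.004, -0.0]
ft_force: [7.5, 9.9, -4.4]
opening: 7.3
grip_force: 54.5
```

```bash
python3 -c "
from h import *
need((488.5,338,55),140);print(manip.state()['effort'][5])"
```

```text
t 7.5167 pos [489.1 339.8  55.7] yang 13.64 tilt 0.41 shift [-0.0041 -0.0026  0.0017] turn -2.106 j [0.55 0.11 1.52 0.   1.5  0.31] F [ 7.5  9.9 -4.4] T [ 1.7  -1.02  0.93] op 7.3 g 54.5
1.6929451748728752
```

The key hit its end stop: torque rose to 0.93 N m after about 125° of turning. I release it and go to the tile.

>>> {"name": "drive_tool", "arguments": {
  "targets": [
    [0,0,0,0,0,0,0],
    [0,0,0,0,0,0,0],
    [0,0,0,0,0,0,0],
    [0,0,0,0,0,0,0],
    [0,0,-0.05,0,0,0,0],
    [0,0,-0.08,0,0,0,0],
    [0,0,-0.08,0,0,0,0],
    [0,0,-0.08,0,0,0,0],
    [0,0,-0.08,0,0,0,0],
    [0,0,-0.05,0,0,0,0]
  ]
}}

```text
time_s: 8.35
tool_pos: [488.2, 337.0, 227.5]
ee_rot: [0.619, 0.786, 0.002, 0.001]
ft_force: [0.1, -0.5, 0.8]
opening: 85.4
grip_force: 0.0
```

```bash
python3 -c "
from h import *
need((478,-110,210),17)
a,P=cloud('wrist');print(rect(P,(488,337),50,74,90));cv2.imwrite('pics/w2.png',a)"
```

```text
t 8.35 pos [488.2 337.  227.5] yang 13.58 tilt 0.24 shift [-1.0804 -0.2874  0.0415] turn -0.057 j [ 0.55  0.07  1.26 -0.    1.81  0.31] F [ 0.1 -0.5  0.8] T [ 0.01 -0.01  0.03] op 85.4 g 0.0
(np.int64(474), np.float64(82.8), array([488.9, 339.4]), array([ 8., 45.]), 16.0, array([488.7, 340.2,  82.6]))
```

>>> {"name": "drive_tool", "arguments": {
  "targets": [
    [-0.098,-0.026,0.004,0,0,0,0],
    [-0.098,-0.026,0.004,0,0,0,0],
    [-0.098,-0.026,0.004,0,0,0,0],
    [-0.098,-0.026,0.004,0,0,0,0],
    [-0.098,-0.026,0.004,0,0,0,0],
    [-0.098,-0.026,0.004,0,0,0,0],
    [-0.098,-0.026,0.004,0,0,0,0],
    [-0.098,-0.026,0.004,0,0,0,0],
    [-0.098,-0.026,0.004,0,0,0,0],
    [-0.098,-0.026,0.004,0,0,0,0]
  ]
}}

```text
time_s: 9.23
tool_pos: [478.0, -70.4, 207.0]
ee_rot: [0.618, 0.786, -0.0, -0.0]
ft_force: [0.5, -0.2, 0.1]
opening: 85.4
grip_force: 0.0
```

>>> {"name": "drive_tool", "arguments": {
  "targets": [
    [-0.098,-0.026,0,0,0,-0.03,0],
    [0,0,0,0,0,-0.03,0],
    [0,0,0,0,0,0,0],
    [0,0,0,0,0,0,0]
  ]
}}

```text
time_s: 9.57
tool_pos: [477.6, -109.1, 206.9]
ee_rot: [0.594, 0.804, 0.0, -0.0]
ft_force: [-0.4, 0.6, -0.7]
opening: 85.3
grip_force: 0.0
```

```bash
python3 -c "
from h import *
a,P=cloud('wrist');cv2.imwrite('pics/w3.png',a)
r=rect(P,(478,-110),80,97,112);print(r)
need((*r[2],60),17)"
```

```text
(np.int64(7021), np.float64(102.5), array([ 476.6, -109.6]), array([ 41.4, 103.6]), 17.2, array([ 475.5, -107.1,  103. ]))
t 9.6167 pos [ 477.8 -108.4  207.1] yang 17.16 tilt 0.03 shift [-0.0023 -0.0036  0.3678] turn 0.003 j [-0.29 -0.21  1.56  0.    1.79 -0.59] F [-0.2  0.2 -0.3] T [ 0.   -0.02 -0.01] op 85.3 g 0.0
```

View pics/w3.png

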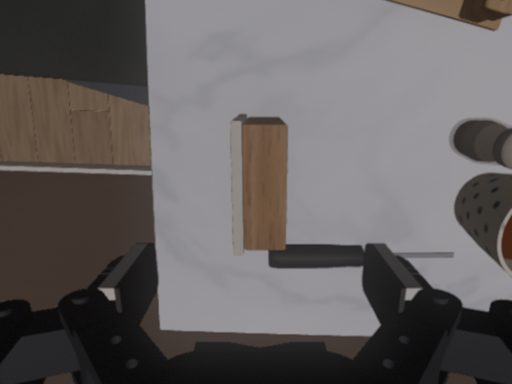

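The picture shows the wooden side of the tile block at right (265,185), tool +y, and the ceramic side at left (238,185). The screwdriver is at (320,256) and clear of the descent.

>>> {"name": "drive_tool", "arguments": {
  "targets": [
    [-0.002,-0.003,0.076,0,0,0,0],
    [0,0,0.076,0,0,0,0],
    [0,0,0.076,0,0,0,0],
    [0,0,0.076,0,0,0,0],
    [0,0,0.076,0,0,0,0],
    [0,0,0,0,0,0,0],
    [0,0,0,0,0,0,1],
    [0,0,0,0,0,0,1],
    [0,0,0,0,0,0,1],
    [0,0,0,0,0,0,1]
  ],
  "squeeze": 60
}}

```text
time_s: 10.45
tool_pos: [478.4, -110.3, 58.2]
ee_rot: [0.593, 0.805, 0.001, 0.002]
ft_force: [2.1, 1.0, 3.8]
opening: 41.0
grip_force: 60.0
```

>>> {"name": "drive_tool", "arguments": {
  "targets": [
    [0,0,0,0,0,0,1],
    [0,0,0,0,0,0,1],
    [0,0,0,0,0,0,1],
    [0,0,0,0,0,0,1]
  ],
  "squeeze": 100
}}

```text
time_s: 10.78
tool_pos: [478.4, -110.3, 58.3]
ee_rot: [0.593, 0.805, 0.001, 0.002]
ft_force: [-1.7, 1.3, 7.0]
opening: 40.3
grip_force: 100.8
```

```bash
python3 -c "
from h import *
need((476.6,-109.6,55),17.2)
z=np.load('c0.npz');P=z['P'];a=z['a']
# jig: base edges & upright, from top cloud
p=P[(P[...,2]>4.5)&(P[...,2]<14)&(abs(P[...,0]-545)<100)&(abs(P[...,1]-140)<90)]
hsv=cv2.cvtColor(a,cv2.COLOR_BGR2HSV)
m=(hsv[...,1]>70)&(hsv[...,0]>5)&(hsv[...,0]<28)&(abs(P[...,0]-560)<130)&(abs(P[...,1]-140)<100)&(P[...,2]<14)
m=cv2.morphologyEx(m.astype(np.uint8),cv2.MORPH_OPEN,np.ones((3,3)))>0
q=P[m];r=cv2.minAreaRect(q[:,:2].astype(np.float32));print('base',len(q),r,cv2.boxPoints(r).round(1).tolist(),np.median(q[:,2]))
print('upr',rect(P,(604,143),45,42,60))
"
```

```text
t 10.7833 pos [ 478.4 -110.3   58.3] yang 17.19 tilt 0.26 shift [ 0.003  -0.0038  0.0083] turn -0.0 j [-0.3  -0.17  1.8   0.    1.52 -0.6 ] F [-1.7  1.3  7. ] T [0.19 0.18 0.07] op 40.3 g 100.8
base 1441 ((563.2951049804688, 139.14178466796875), (167.4169921875, 126.5419692993164), 4.485466003417969) [[474.8999938964844, 195.6999969482422], [484.79998779296875, 69.5], [651.7000122070312, 82.5999984741211], [641.7999877929688, 208.8000030517578]] 8.275722579769763
upr (np.int64(318), np.float64(50.5), array([603.6, 143.7]), array([44.4, 90.9]), 3.0, array([606.1, 144. ,  50.4]))
```

>>> {"name": "drive_tool", "arguments": {
  "targets": [
    [0,0,-0.02,0,0,0,1],
    [0,0,-0.05,0,0,0,1],
    [0,0,-0.07,0,0,0,1],
    [0,0,-0.07,0,0,0,1],
    [0,0,-0.07,0,0,0,1]
  ]
}}

```text
time_s: 11.2
tool_pos: [476.5, -110.0, 168.7]
ee_rot: [0.594, 0.805, -0.0, -0.0]
ft_force: [1.4, 0.3, -2.7]
opening: 40.5
grip_force: 101.0
```

>>> {"name": "drive_tool", "arguments": {
  "targets": [
    [0.055,0.029,0,0,0,0,1],
    [0.055,0.029,0,0,0,0,1],
    [0.055,0.029,0,0,0,0,1],
    [0.055,0.029,0,0,0,0,1],
    [0.055,0.029,0,0,0,0,1],
    [0.055,0.029,0,0,0,0,1],
    [0.055,0.029,0,0,0,0,1],
    [0.055,0.029,0,0,0,0,1],
    [0.055,0.029,0,0,0,0,1],
    [0.055,0.029,0,0,0,0,1]
  ]
}}

```text
time_s: 12.03
tool_pos: [522.8, 135.5, 167.7]
ee_rot: [0.594, 0.805, -0.0, 0.0]
ft_force: [0.2, -0.2, -1.9]
opening: 40.2
grip_force: 101.3
```

>>> {"name": "drive_tool", "arguments": {
  "targets": [
    [0,0,0,0,0,0.053,1],
    [0,0,0,0,0,0.053,1],
    [0,0,0,0,0,0.053,1],
    [0,0,0,0,0,0.053,1],
    [0,0,0,0,0,0,1],
    [0,0,0,0,0,0,1]
  ]
}}

```text
time_s: 12.53
tool_pos: [522.7, 134.3, 167.5]
ee_rot: [0.678, 0.735, -0.0, -0.0]
ft_force: [1.2, 0.6, -2.1]
opening: 40.2
grip_force: 101.5
```

```bash
python3 -c "
from h import *
need((523,136,170),4.5)
a,P=cloud('wrist');cv2.imwrite('pics/w4.png',a);b,Q=cloud('top');c=b[130:240,240:350]
np.savez('c1.npz',a=a,P=P,b=b,Q=Q)
cv2.imwrite('pics/w4.png',np.hstack([a[:,:],cv2.resize(c,(280,384))]))
print(rect(P,(604,140),75,42,60))
"
```

```text
t 12.5333 pos [522.7 134.3 167.5] yang 4.56 tilt 0.01 shift [ 0.0041  0.001  -0.0063] turn 0.001 j [ 0.19 -0.07  1.51 -0.    1.71  0.11] F [ 1.2  0.6 -2.1] T [ 0.03 -0.01  0.02] op 40.2 g 101.5
(np.int64(6426), np.float64(52.8), array([604.1, 142.1]), array([ 44.4, 128.3]), 3.9, array([606.4, 146.1,  52. ]))
```

View pics/w4.png

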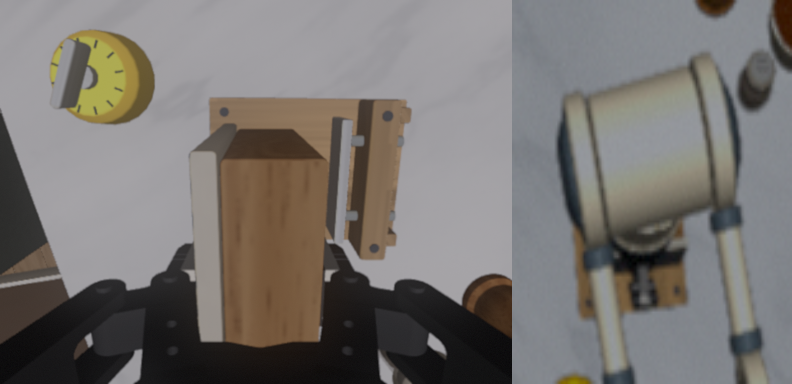

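The picture shows the held block at (255,240). The plate's top is at (340,180), the upright at (378,180), and the base's far-left corner at (215,100).

```bash
python3 -c "
from h import *
z=np.load('c1.npz');P=z['P'];s,M,p=pose()
T=(P.reshape(-1,3)-p)@M   # tool coords
# held tile top: tool z in about -46-3 -> print hist
k=(abs(T[:,0])<70)&(abs(T[:,1])<35)&(T[:,2]>-60)&(T[:,2]<-35);t=T[k];print('tiletop',len(t),np.percentile(t[:,2],[5,50,95]))
k&=abs(T[:,2]-np.median(t[:,2]))<4;r=cv2.minAreaRect(T[k][:,:2].astype(np.float32));print(r);print('x range',np.percentile(T[k][:,0],[.5,99.5]),'y',np.percentile(T[k][:,1],[.5,99.5]))
k=(abs(T[:,0])<70)&(abs(T[:,1])<30)&(T[:,2]>-40)&(T[:,2]<55);t=T[k];print('frontend face x',np.percentile(t[:,0],[50,90,98]),'z max',np.percentile(t[:,2],99.5))
Pf=P.reshape(-1,3);R2=lambda a:np.array([[np.cos(a),np.sin(a)],[-np.sin(a),np.cos(a)]])
j=(Pf[:,:2]-[563.3,139.1])@R2(np.radians(4.5)).T
top=(Pf[:,2]>47)&(Pf[:,2]<58)&(abs(j[:,1])<75)&(j[:,0]<80)&(j[:,0]>10)
print(np.histogram(j[top][:,0],bins=range(10,80,2)))
for n,lo,hi in(('plate',14,33),('upr',33,75)):
  k=top&(j[:,0]>lo)&(j[:,0]<hi);r=cv2.minAreaRect(Pf[k][:,:2].astype(np.float32));print(n,k.sum(),r,'jx',np.percentile(j[k][:,0],[1,99]),'jy',np.percentile(j[k][:,1],[1,99]))
  print(' line ang',np.degrees(np.arctan2(*cv2.fitLine(Pf[k][:,:2].astype(np.float32),cv2.DIST_HUBER,0,.01,.01).ravel()[[1,0]])))
b=(Pf[:,2]>5)&(Pf[:,2]<13)&(abs(j[:,0])<100)&(abs(j[:,1])<75);jb=j[b];print('base jy',[np.percentile(jb[abs(jb[:,0]-x)<8][:,1],99.5).round(1) for x in(-75,-50,-20,10)],'jx min',np.percentile(jb[jb[:,1]>50][:,0],.5))
"
```

```text
tiletop 27837 [-52.50048286 -44.30301325 -42.42295425]
((16.723724365234375, 0.8103904724121094), (68.61614227294922, 69.7042465209961), 5.17318868637085)
x range [-15.20078195  52.00631874] y [-26.04487553  25.35918293]
frontend face x [49.54273366 52.44273593 52.7154134 ] z max 50.01768998062549
(array([  0,   0,   0,   0, 267, 335, 308, 321, 171,   0,   0,   0,   0,
         0,   0, 325, 549, 422, 402, 418, 406, 408, 409, 397, 412, 328,
        67,   0,   0,   0,   0,   0,   0,   0]), array([10, 12, 14, 16, 18, 20, 22, 24, 26, 28, 30, 32, 34, 36, 38, 40, 42,
       44, 46, 48, 50, 52, 54, 56, 58, 60, 62, 64, 66, 68, 70, 72, 74, 76,
       78]))
plate 1402 ((586.4808959960938, 140.50820922851562), (8.438590049743652, 100.37523651123047), 4.002379894256592) jx [19.05899372 27.29477096] jy [-48.73612226  49.02585259]
 line ang -85.97814
upr 4543 ((615.37451171875, 142.77828979492188), (22.42987823486328, 128.35263061523438), 4.395510196685791) jx [41.2186162  62.21547449] jy [-62.69245369  62.93709094]
 line ang -86.00409
base jy [np.float64(65.4), np.float64(65.3), np.float64(64.6), np.float64(64.7)] jx min -84.65987704791561
```

>>> {"name": "drive_tool", "arguments": {
  "targets": [
    [0.001,0.03,0,0,0,0.008,1],
    [0.001,0.03,0,0,0,0,1],
    [0,0,0.05,0,0,0,1],
    [0,0,0.05,0,0,0,1],
    [0,0,0.05,0,0,0,1],
    [0,0,0.05,0,0,0,1],
    [0,0,0.03,0,0,0,1],
    [0,0,0,0,0,0,1],
    [0,0,0,0,0,0,1],
    [0,0,0,0,0,0,1]
  ]
}}

```text
time_s: 13.47
tool_pos: [547.4, 137.1, 76.9]
ee_rot: [0.682, 0.731, 0.001, 0.001]
ft_force: [-0.4, -0.6, -2.2]
opening: 40.3
grip_force: 102.1
```

```bash
python3 -c "
from h import *
need((546.6,137.1,67),4.1)"
```

```text
t 13.4667 pos [547.4 137.1  76.9] yang 4.0 tilt 0.13 shift [ 0.0002 -0.0021  0.0248] turn -0.002 j [ 0.19  0.02  1.58 -0.    1.54  0.12] F [-0.4 -0.6 -2.2] T [-0.03 -0.06 -0.01] op 40.3 g 102.1
```

>>> {"name": "drive_tool", "arguments": {
  "targets": [
    [0,0,0.01,0,0,0,1],
    [0,0,0.008,0,0,0,1],
    [0,0,0,0,0,0,1],
    [0,0,0,0,0,0,1]
  ]
}}

```text
time_s: 13.8
tool_pos: [546.6, 137.0, 68.2]
ee_rot: [0.682, 0.731, 0.0, 0.0]
ft_force: [0.3, -1.0, -3.0]
opening: 40.3
grip_force: 102.1
```

>>> {"name": "drive_tool", "arguments": {
  "targets": [
    [0,0,0.0025,0,0,0,1],
    [0,0,0,0,0,0,1],
    [0,0,0,0,0,0,1]
  ]
}}

```text
time_s: 14.05
tool_pos: [546.6, 137.0, 67.1]
ee_rot: [0.682, 0.731, 0.0, 0.0]
ft_force: [-0.5, -0.2, -4.0]
opening: 40.4
grip_force: 102.1
```

>>> {"name": "drive_tool", "arguments": {
  "targets": [
    [0,0,0.0025,0,0,0,1],
    [0,0,0,0,0,0,1],
    [0,0,0,0,0,0,1]
  ]
}}

```text
time_s: 14.3
tool_pos: [546.8, 137.0, 66.5]
ee_rot: [0.682, 0.731, 0.0, 0.0]
ft_force: [-0.5, 0.2, -1.0]
opening: 40.3
grip_force: 102.4
```

```bash
python3 -c "
from h import *
need((546.6,137.1,67),4.1)"
```

```text
t 14.3 pos [546.8 137.   66.5] yang 3.99 tilt 0.04 shift [ 0.0002 -0.0005 -0.0012] turn -0.002 j [0.19 0.02 1.59 0.   1.52 0.12] F [-0.5  0.2 -1. ] T [-0.07  0.14 -0.01] op 40.3 g 102.4
```

>>> {"name": "drive_tool", "arguments": {
  "targets": [
    [0,0,0.002,0,0,0,1],
    [0,0.006,0,0,0,0,1],
    [0,0.006,0,0,0,0,1],
    [0,0.006,0,0,0,0,1],
    [0,0.006,0,0,0,0,1],
    [0,0.006,0,0,0,0,1],
    [0,0,0,0,0,0,1],
    [0,0,0,0,0,0,1]
  ]
}}

```text
time_s: 14.97
tool_pos: [559.0, 137.9, 66.4]
ee_rot: [0.682, 0.731, 0.0, 0.0]
ft_force: [-3.7, 0.2, 5.5]
opening: 40.2
grip_force: 102.6
```

```bash
python3 -c "
from h import *
need((568.6,138.7,66.5),4.1)
a,P=cloud('wrist')
Pf=P.reshape(-1,3);an=np.radians(4.1);u=np.array([np.cos(an),np.sin(an)]);v=np.array([-u[1],u[0]])
d=Pf[:,:2]-[582.5,140.2];k=(Pf[:,2]>44)&(Pf[:,2]<60)&(d@u>-6)&(d@u<24)&(abs(d@v)<52)
print(k.sum(),np.percentile((d@u)[k],[1,50,99]),np.percentile((d@v)[k],[1,99]))
cv2.imwrite('pics/w5.png',a)"
```

```text
t 14.9667 pos [559.  137.9  66.4] yang 3.99 tilt 0.06 shift [ 0.0004  0.0241 -0.0002] turn -0.002 j [ 0.18  0.06  1.56 -0.    1.52  0.11] F [-3.7  0.2  5.5] T [-0.2   0.48 -0.03] op 40.2 g 102.6
1567 [ 0.11165938 22.30780288 23.94363747] [-15.23235005  51.2791725 ]
```

View pics/w5.png

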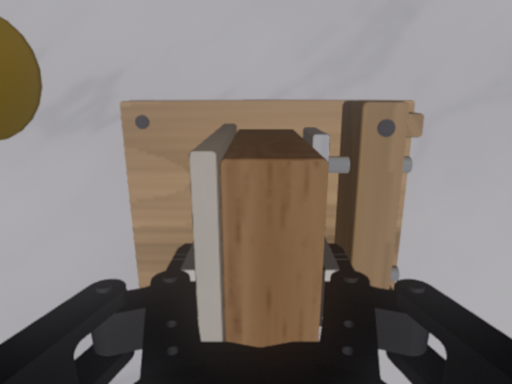

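The block stands on the base, in front of the plate at (318,145), and it is square. I ease the downforce slightly, then advance in small steps.

>>> {"name": "drive_tool", "arguments": {
  "targets": [
    [0,0,-0.0015,0,0,0,1],
    [0,0.003,0,0,0,0,1],
    [0,0.003,0,0,0,0,1],
    [0,0,0,0,0,0,1],
    [0,0,0,0,0,0,1]
  ]
}}

```text
time_s: 15.43
tool_pos: [561.0, 138.0, 66.4]
ee_rot: [0.682, 0.731, -0.0, -0.0]
ft_force: [-3.4, 0.1, 5.0]
opening: 40.1
grip_force: 102.8
```

>>> {"name": "drive_tool", "arguments": {
  "targets": [
    [0,0.003,0,0,0,0,1],
    [0,0,0,0,0,0,1],
    [0,0,0,0,0,0,1]
  ]
}}

```text
time_s: 15.68
tool_pos: [562.1, 138.1, 66.5]
ee_rot: [0.682, 0.731, -0.0, -0.0]
ft_force: [-4.3, -1.2, 5.2]
opening: 40.5
grip_force: 102.8
```

>>> {"name": "drive_tool", "arguments": {
  "targets": [
    [0,0.004,0,0,0,0,1],
    [0,0,0,0,0,0,1],
    [0,0,0,0,0,0,1]
  ]
}}

```text
time_s: 15.93
tool_pos: [563.7, 138.2, 66.5]
ee_rot: [0.682, 0.731, -0.0, -0.0]
ft_force: [-4.1, -0.1, 5.1]
opening: 40.5
grip_force: 102.7
```

>>> {"name": "drive_tool", "arguments": {
  "targets": [
    [0,0.004,0,0,0,0,1],
    [0,0,0,0,0,0,1],
    [0,0,0,0,0,0,1]
  ]
}}

```text
time_s: 16.18
tool_pos: [564.9, 138.2, 66.4]
ee_rot: [0.682, 0.731, -0.001, -0.0]
ft_force: [-5.4, -0.8, 6.5]
opening: 40.1
grip_force: 102.9
```

```bash
cat > m.py <<'E'
from h import *
need((568.6,138.7,66.5),4.1)
a,P=cloud('wrist');np.savez('c2.npz',a=a,P=P)
Pf=P.reshape(-1,3);an=np.radians(4.1);u=np.array([np.cos(an),np.sin(an)]);v=np.array([-u[1],u[0]])
d=Pf[:,:2]-[582.5,140.2];k=(Pf[:,2]>45)&(Pf[:,2]<60)&(d@u>-6)&(d@u<50)&(d@v<47)&(d@v>20)
h,e=np.histogram((d@u)[k],bins=np.arange(-6,50,1));print(dict(zip(e.astype(int).tolist(),h.tolist())))
E
python3 m.py
```

```text
t 16.1833 pos [564.9 138.2  66.4] yang 4.0 tilt 0.08 shift [ 0.0005  0.0094 -0.0001] turn -0.002 j [0.18 0.07 1.54 0.   1.53 0.11] F [-5.4 -0.8  6.5] T [-0.23  1.12  0.01] op 40.1 g 102.9
{-6: 0, -5: 0, -4: 0, -3: 0, -2: 0, -1: 0, 0: 0, 1: 0, 2: 1, 3: 4, 4: 7, 5: 12, 6: 14, 7: 20, 8: 21, 9: 17, 10: 0, 11: 0, 12: 0, 13: 0, 14: 0, 15: 0, 16: 0, 17: 0, 18: 0, 19: 0, 20: 0, 21: 26, 22: 272, 23: 145, 24: 130, 25: 123, 26: 119, 27: 120, 28: 127, 29: 117, 30: 114, 31: 120, 32: 129, 33: 123, 34: 114, 35: 117, 36: 117, 37: 122, 38: 118, 39: 131, 40: 107, 41: 105, 42: 102, 43: 29, 44: 2, 45: 0, 46: 0, 47: 0, 48: 0}
```

>>> {"name": "drive_tool", "arguments": {
  "targets": [
    [0,0.004,0,0,0,0,1],
    [0,0.003,-0.001,0,0,0,1],
    [0,0.003,0,0,0,0,1],
    [0,0,0,0,0,0,1],
    [0,0,0,0,0,0,1]
  ]
}}

```text
time_s: 16.65
tool_pos: [567.7, 138.4, 66.5]
ee_rot: [0.682, 0.731, -0.002, -0.001]
ft_force: [-10.4, -0.8, 7.9]
opening: 40.3
grip_force: 103.1
```

```bash
python3 m.py
```

```text
t 16.65 pos [567.7 138.4  66.5] yang 4.02 tilt 0.25 shift [0.0005 0.0023 0.    ] turn -0.001 j [0.18 0.08 1.53 0.   1.53 0.11] F [-10.4  -0.8   7.9] T [-0.35  1.87  0.17] op 40.3 g 103.1
{-6: 0, -5: 0, -4: 0, -3: 0, -2: 0, -1: 0, 0: 0, 1: 0, 2: 0, 3: 0, 4: 0, 5: 1, 6: 5, 7: 8, 8: 11, 9: 15, 10: 24, 11: 23, 12: 6, 13: 0, 14: 0, 15: 0, 16: 0, 17: 0, 18: 0, 19: 0, 20: 0, 21: 21, 22: 266, 23: 132, 24: 134, 25: 125, 26: 123, 27: 116, 28: 121, 29: 118, 30: 121, 31: 124, 32: 120, 33: 118, 34: 122, 35: 120, 36: 118, 37: 114, 38: 123, 39: 122, 40: 115, 41: 105, 42: 99, 43: 53, 44: 4, 45: 0, 46: 0, 47: 0, 48: 0}
```

```bash
cat > tilt.py <<'E'
from h import *
def f(P,M,p,n):
    T=(P.reshape(-1,3)-p)@M
    k=(T[:,0]<48)&(T[:,0]>14)&(abs(T[:,1])<19)&(T[:,2]>-52)&(T[:,2]<-36)
    t=T[k]
    for _ in range(4):
        A=np.c_[t[:,:2],np.ones(len(t))];c=np.linalg.lstsq(A,t[:,2],rcond=None)[0];r=t[:,2]-A@c;t=t[abs(r)<2.0*max(r.std(),.3)]
    print(n,len(t),'slope deg x,y',np.degrees(c[:2]).round(2),'z0',c[2].round(2),'res',r.std().round(2))
    k=(T[:,2]>-38)&(T[:,2]<-10)&(T[:,0]>45)&(T[:,0]<60)&(abs(T[:,1])<40)
    # end-face side edges: y extents by height
    e=T[(T[:,0]>47)&(T[:,0]<57)&(abs(T[:,1])<30)]
    print([(z,np.percentile(e[abs(e[:,2]-z)<4][:,1],[1,99]).round(1).tolist()) for z in range(-36,50,12) if (abs(e[:,2]-z)<4).sum()>30])
s,M,p=pose()
f(np.load('c2.npz')['P'],M,p,'now')
f(np.load('c1.npz')['P'],R.from_euler('z',-(90-4.56),degrees=True).as_matrix()@np.array([[1,0,0],[0,-1,0],[0,0,-1.]]) if 0 else np.array([[-np.sin(.0796),np.cos(.0796),0],[np.cos(.0796),np.sin(.0796),0],[0,0,-1.]]).T,np.array([522.7,134.3,167.5]),'before')
E
python3 tilt.py
```

```text
now 10575 slope deg x,y [-0.12  3.13] z0 -44.33 res 0.93
[(-36, [-19.8, 18.5]), (-24, [-19.9, 18.3]), (-12, [-20.1, 18.1]), (0, [-20.1, 17.7]), (12, [-19.8, 27.1]), (24, [-19.9, 25.6]), (36, [-20.3, 25.5]), (48, [-20.5, 25.6])]
before 10684 slope deg x,y [-0.11  3.53] z0 -44.44 res 0.99
[(-36, [-19.9, 18.6]), (-24, [-19.9, 18.2]), (-12, [-19.8, 18.2]), (0, [-19.8, 18.1]), (12, [-20.3, 17.7]), (24, [-20.5, 17.7]), (36, [-20.4, 17.5]), (48, [-20.7, 17.6])]
```

>>> {"name": "drive_tool", "arguments": {
  "targets": [
    [0,0.003,-0.0012,0,0,0,1],
    [0,0.003,0,0,0,0,1],
    [0,0,0,0,0,0,1],
    [0,0,0,0,0,0,1]
  ]
}}

```text
time_s: 17.03
tool_pos: [569.4, 138.5, 66.5]
ee_rot: [0.682, 0.732, -0.002, -0.002]
ft_force: [-12.1, -1.0, 8.5]
opening: 40.1
grip_force: 103.1
```

```bash
python3 m.py; python3 tilt.py; python3 -c "
from h import *
s,M,p=pose();print(np.degrees(M[:,2]))"
```

```text
t 17.0333 pos [569.4 138.5  66.5] yang 4.03 tilt 0.36 shift [ 0.0005 -0.0019  0.0001] turn -0.001 j [0.18 0.09 1.52 0.   1.53 0.11] F [-12.1  -1.    8.5] T [-0.39  2.23  0.2 ] op 40.1 g 103.1
{-6: 0, -5: 0, -4: 0, -3: 0, -2: 0, -1: 0, 0: 0, 1: 0, 2: 0, 3: 0, 4: 0, 5: 0, 6: 0, 7: 2, 8: 7, 9: 9, 10: 13, 11: 17, 12: 25, 13: 21, 14: 0, 15: 0, 16: 0, 17: 0, 18: 0, 19: 0, 20: 0, 21: 27, 22: 256, 23: 138, 24: 129, 25: 118, 26: 126, 27: 120, 28: 118, 29: 124, 30: 117, 31: 122, 32: 115, 33: 126, 34: 117, 35: 122, 36: 120, 37: 117, 38: 122, 39: 115, 40: 120, 41: 109, 42: 103, 43: 59, 44: 5, 45: 0, 46: 0, 47: 0, 48: 0}
now 10553 slope deg x,y [-0.12  3.11] z0 -44.3 res 0.92
[(-36, [-20.0, 18.6]), (-24, [-20.0, 18.3]), (-12, [-20.2, 18.0]), (0, [-20.3, 17.7]), (12, [-20.3, 26.8]), (24, [-19.9, 25.5]), (36, [-20.2, 25.4]), (48, [-20.4, 25.7])]
before 10684 slope deg x,y [-0.11  3.53] z0 -44.44 res 0.99
[(-36, [-19.9, 18.6]), (-24, [-19.9, 18.2]), (-12, [-19.8, 18.2]), (0, [-19.8, 18.1]), (12, [-20.3, 17.7]), (24, [-20.5, 17.7]), (36, [-20.4, 17.5]), (48, [-20.7, 17.6])]
[-3.52182428e-01 -5.16717756e-02 -5.72946738e+01]
```

>>> {"name": "drive_tool", "arguments": {
  "targets": [
    [0,0.003,0,0,0,0,1],
    [0,0,0,0,0,0,1],
    [0,0,0,0,0,0,1],
    [0,0,0,0,0,0,1],
    [0,0,0,0,0,0,1],
    [0,0,0,0,0,0,1]
  ]
}}

```text
time_s: 17.58
tool_pos: [570.2, 138.6, 66.6]
ee_rot: [0.682, 0.732, -0.003, -0.002]
ft_force: [-13.0, -0.9, 8.3]
opening: 40.5
grip_force: 103.2
```

```bash
python3 m.py; python3 tilt.py; python3 - <<'E'
from h import *
z=np.load('c2.npz');a=z['a'];b,_=manip.get_image('side')
cv2.imwrite('pics/end.png',np.hstack([cv2.resize(a[90:300,100:430],(400,300)),cv2.resize(b[120:270,150:350],(400,300),interpolation=cv2.INTER_CUBIC)]))
# tile yaw/centre in jig frame
P=z['P'].reshape(-1,3);an=np.radians(4.1);u=np.array([np.cos(an),np.sin(an)]);v=np.array([-u[1],u[0]]);d=P[:,:2]-[582.5,140.2]
k=(P[:,2]>107)&(P[:,2]<117)&(abs(d@u+15)<30)&(abs(d@v)<60);print('tile +y end',np.percentile((d@v)[k],[98,99.5]),'expected 52')
E
```

```text
t 17.5833 pos [570.2 138.6  66.6] yang 4.04 tilt 0.41 shift [ 0.0005 -0.004   0.0002] turn -0.001 j [0.18 0.09 1.52 0.   1.53 0.11] F [-13.   -0.9   8.3] T [-0.41  2.54  0.19] op 40.5 g 103.2
{-6: 0, -5: 0, -4: 0, -3: 0, -2: 0, -1: 0, 0: 0, 1: 0, 2: 0, 3: 0, 4: 0, 5: 0, 6: 0, 7: 0, 8: 3, 9: 6, 10: 10, 11: 13, 12: 19, 13: 25, 14: 17, 15: 0, 16: 0, 17: 0, 18: 0, 19: 0, 20: 0, 21: 25, 22: 250, 23: 133, 24: 132, 25: 133, 26: 120, 27: 124, 28: 113, 29: 127, 30: 112, 31: 122, 32: 122, 33: 120, 34: 114, 35: 130, 36: 117, 37: 116, 38: 124, 39: 124, 40: 119, 41: 114, 42: 95, 43: 61, 44: 7, 45: 0, 46: 0, 47: 0, 48: 0}
now 10536 slope deg x,y [-0.17  2.99] z0 -44.29 res 0.91
[(-36, [-19.8, 18.4]), (-24, [-19.7, 18.2]), (-12, [-20.1, 18.1]), (0, [-20.5, 17.7]), (12, [-19.9, 26.7]), (24, [-20.3, 25.4]), (36, [-20.1, 25.9]), (48, [-19.9, 25.7])]
before 10684 slope deg x,y [-0.11  3.53] z0 -44.44 res 0.99
[(-36, [-19.9, 18.6]), (-24, [-19.9, 18.2]), (-12, [-19.8, 18.2]), (0, [-19.8, 18.1]), (12, [-20.3, 17.7]), (24, [-20.5, 17.7]), (36, [-20.4, 17.5]), (48, [-20.7, 17.6])]
tile +y end [48.73633919 51.33024305] expected 52
```

View pics/end.png

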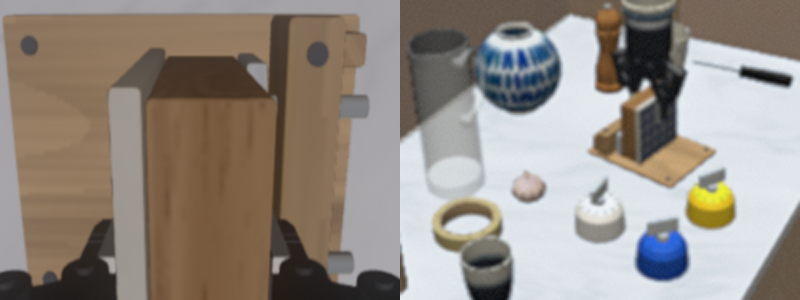

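The block stands upright and square against the plate (left view, plate at (255,80)). The gap is about 7.3 mm, the gripper is clear of the jig, and the wound white timer is in place (right view, (600,210)).

```bash
python3 -c "
from cell import manip
print(manip.job_done())"
```

```text
the job is handed in; nothing more can be done
None
```

The timer is wound to its end stop, and the block is held upright and square against the plate with the gap about half closed (about 6.7 of 14 mm by the wrist camera); the job is handed in.

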